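# Hang the red refill plate at the empty parts tray

## Task

One of the two blue parts trays has run empty: take the red call plate out of the rack and hang it by its slot on the pin of the empty tray, sliding it sideways in between the post and the disc and letting it down so that the pin sits in the notch in the slot's roof. Leave it hanging upright and still, and leave the green plate standing in the rack.

Things in the scene. Friction and masses are not known exactly. Their poses are not given: they have to be found in the camera images.
- red_plate: Red plate, 8 mm thick, 120 g, upright in a rack. Origin: middle of bottom edge; x = its normal, y = width, z up. 90 mm wide to z 116; above it a tab 36 mm wide to z 164: pinch this. Through slot z 54-88, open at the +y edge, closed at y -27. Roof notch: inverted V at y 0, 36 mm wide, peak z 98; hung level with the pin in it, the pin's axis is at z 91.5. White paper on both faces.
- green_plate: Green plate of the red one's shape, size and axes, to be left in place. It and the red plate stand parallel, face to face, 86 mm apart, in two grooves of an aluminium rack (which is which varies); a plate's bottom is 5 mm above the table and 25 mm deep in its groove, with 1.5 mm play to each side.
- empty_tray_pin (a point): Pin at the back of the EMPTY blue tray: fixed level steel rod, 12 mm diameter, 145 mm above the table, 44 mm long from an aluminium post (24 mm wide, top 20 mm above the pin) to a 46 mm end disc that cannot pass the slot. Point: on its axis, midway. x along the pin from disc to post (away from robot), y level, z up. Tray (150 x 200, 30 high) lies below, on the disc's side.
- full_tray_pin (a point): The same point and axes on the identical pin of the other blue tray, the one full of yellow parts. Fixed; nothing is to be hung here. The two pins are at least 220 mm apart.
Things that resemble listed ones, but are neither listed nor needed, are in the scene too. Of the things like the red_plate, leave any that is pink; of the rest the larger one is meant.

How it is judged:
By the outcome, as a careful person would: the job done as asked, in the order asked, and still so for the second after the job is handed in, with the robot touching nothing.
It also fails if it takes over 43 s, if anything falls off the work surface, if the arm or the gripper's body presses on something with over 40 N, if the wrist force passes 120 N, or if a joint passes its speed limit or range.

## Robot

A 6-joint arm with a two-finger parallel gripper is mounted at the origin on the work surface. World frame = base frame: x ahead of the robot, y to its left, z up, the work surface at z = 0. Lengths are in mm, angles in rad, forces in N, time in s.
With the tool pointing down it reaches from about 275 to 1000 mm from the base axis. Payload 8.4 kg.
Tool frame: the origin (TCP) lies between the finger pads; the fingertips stand 22 mm ahead of it and the grasp point (between the pads) lies 3 mm ahead of it; z points along the fingers, y is the line along which they close (so a half turn about z gives the same grasp; the last joint's range is limited). The gripper opens to 85 mm and grips with 20 to 120 N. Pads are 22 mm wide; open, the fingers measure 114 mm over their backs; the gripper's body (76 mm by 85 mm) begins 54 mm behind the grasp point. The pads swing forward as they close: fully open they stand 13 mm farther back than shut.
Start: joints at [1.334, 0.353, 1.633, -0, 1.155, -0.002], TCP at [145.404, 607.853, 253.281] pointing down, gripper open.
Joint ranges: [-2.63, 2.63], [-0.92, 2.1], [0.06, 2.66], [-1.3, 4.44], [0, 2.69], [-3.02, 3.02]. Speed limits (rad/s): [2.22, 2.22, 2.79, 3.14, 3.14, 3.14].

## Interface

Orientations are given as [roll, pitch, yaw] about the fixed x, y, z axes, in that order (R = Rz(yaw) Ry(pitch) Rx(roll)).
In Python, from rig import r, grab_frame gives the robot as it stands.
- The arm moves only by the shell command python3 -m inch 'ROWS' [FORCE]. ROWS is JSON, a list of rows, each a list of 7 numbers: the turn, a rotation vector about the tool's x, y, z as a fraction of full scale, then the shift along the tool's x, y, z as a fraction of full scale, then the closure, from 0 (fully open) to 1 (shut). In form: [[rx, ry, rz, dx, dy, dz, fingers], ...]. A call has 1 to 8 rows; each row shifts and turns the commanded pose from where the row before left it, along the tool's axes as they then stand; what a row does not reach is not made up. Full scale, the value 1, is 2.5 cm for a shift and pi rad for a turn. A row lasts 1/12 s, in which the tool goes at most 41.7 mm and 7.16 degrees, less where a joint would pass 70% of its speed; a pose out of reach is approached as far as the arm can. A call with a number of a shift or a turn outside -1 to 1 is refused whole. A call with a gripper value outside its range is refused whole. The fingers move at their own pace and stop on an object; FORCE is the grip in N (left out, the last holds). Time passes only in rows, so rows that do not move let the fingers close. It gives the time, the measured TCP pose, the force, the opening and the grip force at its end, in the units of the state.
- r.sense(): the state, without advancing time (a new reading comes with each control period).
- grab_frame(name): name is "side" or "top" or "wrist"; returns a dict with "pixels" (420x560x3 uint8, red, green, blue), "z_map" (420x560 float32, mm along the optical axis (not along the pixel's ray), 0 where there is no reading), "vertical_fov" (degrees; the focal length in pixels is half the picture's height over the tangent of half this angle, whatever the lens; pixels are square), "cx", "cy" (the principal point, pixels), "cam_to_world" (4x4, takes a point from camera to world coordinates). Camera axes: x right, y down, z forward; pixel columns grow to the right and rows downward; lengths in mm; the calibration is good to about 2 mm. A picture is of the moment at which its call begins.
- r.sign_off(): hands the job in; it is judged then, once.
The state is a dict: "clock": time; "qpos": joint angles; "qvel": joint speeds; "joint_efforts": joint torques, N m; "eef_pos": TCP position; "tcp_rot": TCP orientation; "contact_force": force on the tool from outside, world axes, zero at the start; "wrist_torque": the same for the moment, N m; "opening": opening from 0.0 (shut) to 1.0 (fully open); "grasp_force": force on a finger pad.
Only numpy, scipy, OpenCV 4.12 (cv2) and the standard library are available. Lean on these libraries where they do the work, as an engineer would, in place of code of your own. Each camera call takes 0.05 s, during which the arm holds its last target. There are 200 camera calls.

## Working session

There is one attempt and no reset: what is moved stays moved. The work goes in short steps, Python scripts to look and compute and a shell command to move; the robot and the scene stay as the last step left them, time stands still between calls to the robot, and variables do not carry over. Pictures are saved under pics/ and viewed, at most 10 in all, crops included, and the job is handed in when it is done.

```bash
mkdir -p pics; ls
cat > h.py <<'E'
import numpy as np,cv2
from rig import r,grab_frame
def cam(name,save=None):
    f=grab_frame(name)
    if save: cv2.imwrite('pics/'+save,f['pixels'][:,:,::-1])
    return f
def pts(f):
    z=f['z_map'].astype(float);h,w=z.shape
    F=h/2/np.tan(np.radians(f['vertical_fov'])/2)
    v,u=np.mgrid[:h,:w]
    P=np.stack([(u-f['cx'])/F*z,(v-f['cy'])/F*z,z,np.ones_like(z)],-1)
    return (P@np.array(f['cam_to_world']).T)[...,:3]
E
python3 - <<'E'
from h import *
for n in('top','side'):
    f=cam(n,n+'1.png'); print(n,f['vertical_fov'],f['cx'],f['cy'],np.round(f['cam_to_world'],3).tolist(),(f['z_map']>0).mean())
    np.savez(n+'1.npz',**{k:np.array(v) for k,v in f.items()})
print(r.sense())
E
```

```text
pics
top 42.12845855601658 284.6075904953396 211.56233181817672 [[0.011, -0.985, 0.175, 197.783], [-1.0, -0.01, 0.004, -58.582], [-0.002, -0.175, -0.985, 1657.72], [0.0, 0.0, 0.0, 1.0]] 0.9960034013605442
side 53.93976995626611 285.1254426610725 209.03319386876032 [[0.946, -0.22, 0.238, 175.074], [-0.324, -0.606, 0.726, -900.74], [-0.015, -0.764, -0.645, 866.908], [0.0, 0.0, 0.0, 1.0]] 0.9960246598639456
{'clock': 0.1, 'qpos': array([ 1.33365677e+00,  3.53609969e-01,  1.63402341e+00, -1.79009814e-05,
        1.15519802e+00, -2.38725380e-03]), 'qvel': array([ 0.00036874, -0.00135787, -0.00155751,  0.00226182,  0.00017418,
       -0.00034498]), 'joint_efforts': array([ 1.16337324e-03, -6.06353688e+01, -3.42817569e+01,  1.02341639e-04,
        3.81545542e-03, -3.15776401e-05]), 'eef_pos': array([145.28443299, 607.48893096, 252.63287816]), 'tcp_rot': array([-3.14035387e+00,  1.34109406e-05,  2.90684760e+00]), 'contact_force': array([ 0.2180948 , -0.59456435, -0.11530953]), 'wrist_torque': array([ 0.01190275, -0.06925811,  0.04567683]), 'grasp_force': 0.0, 'opening': 0.9967074992436232}
```

View pics/top1.png

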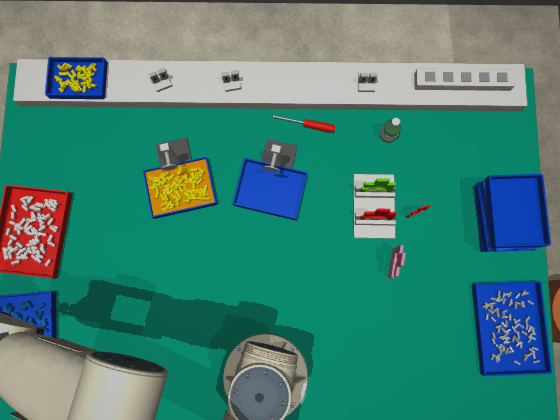

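View pics/side1.png

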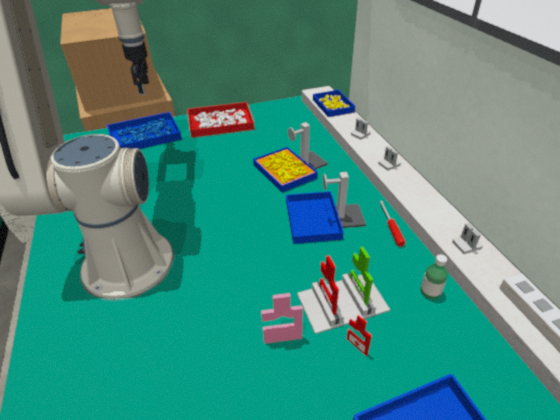

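The top view shows these candidates:
- Red plate in the rack at (377,214): large red, so this is the one I want.
- Small red plate at (418,211): smaller decoy.
- Pink plate at (397,261): leave it.
- Green plate at (377,185): stays in the rack.
- Screwdriver at (318,126): not relevant.

The empty tray is at (270,188) with its pin near (277,155). The full tray is at (180,187).

Run:
```python
from h import *
L={n:dict(np.load(n+'1.npz')) for n in('top','side')}
for n in L:
    f=L[n];P=pts(f);hsv=cv2.cvtColor(f['pixels'],cv2.COLOR_RGB2HSV);H,S,V=[hsv[...,i].astype(int) for i in range(3)]
    print(n)
    for nm,m in(('red',((H<6)|(H>174))&(S>170)&(V>90)),('green',(H>40)&(H<65)&(S>170)&(V>90))):
        k,lab,st,c=cv2.connectedComponentsWithStats(m.astype(np.uint8))
        for i in range(1,k):
            if st[i,4]<40: continue
            Q=P[(lab==i)&(P[...,2]>35)]
            if len(Q)<20: continue
            print(nm,st[i],c[i].round(),'min',Q.min(0).round(),'max',Q.max(0).round(),len(Q))
            T=Q[Q[:,2]>130]
            if len(T)>15:
                print('  tab mean',T.mean(0).round(1),np.percentile(T,[3,97],axis=0).round(1).tolist())
            if len(Q)>20:
                xy=Q[:,:2]-Q[:,:2].mean(0);w,v=np.linalg.eigh(xy.T@xy);print('  dir',v[:,1].round(3),'mean',Q.mean(0).round(1))
    # pins
    reg=(P[...,0]>300)&(P[...,0]<800)&(P[...,1]>-150)&(P[...,1]<450)&(P[...,2]>115)&(P[...,2]<185)&(S<70)
    k,lab,st,c=cv2.connectedComponentsWithStats(reg.astype(np.uint8))
    for i in range(1,k):
        if st[i,4]<25: continue
        Q=P[lab==i]; print('grey',st[i],c[i].round(),Q.min(0).round(),Q.max(0).round())
        if n=='top':
            t=Q[Q[:,2]>158];print('  posttop',t.mean(0).round(1),t.min(0).round(),t.max(0).round())
            p=Q[(Q[:,2]>146)&(Q[:,2]<156)];print('  pin',p.mean(0).round(1),len(p),p.min(0).round(),p.max(0).round()) if len(p) else 0
f=L['side']['pixels'][:,:,::-1]
a=cv2.resize(f[235:365,250:410],None,fx=4.6,fy=4.6,interpolation=2);cv2.imwrite('pics/c1.png',a[:598,:])
```

```text
top
red [   0  185   69   93 2945] [ 32. 231.] min [198. -59.  35.] max [ 559.  810. 1658.] 194
  dir [0.385 0.923] mean [415.9 641.3 129.5]
red [409 205  21  12  57] [419. 210.] min [ 198. -479.   35.] max [ 503.  -59. 1658.] 48
  dir [-0.589  0.808] mean [ 482.9 -440.8  116.5]
red [377 209  19   7  65] [386. 211.] min [ 466. -369.   98.] max [ 473. -309.  177.] 65
  tab mean [ 469.6 -325.8  169.2] [[465.9, -342.2, 160.5], [473.1, -309.3, 175.8]]
  dir [-0.009  1.   ] mean [ 469.7 -338.2  150.2]
red [362 212  26   7  99] [372. 215.] min [ 198. -355.   45.] max [ 474.  -59. 1658.] 99
  dir [-0.62   0.784] mean [ 466.8 -307.7   98.6]
green [362 187  24   3  70] [373. 188.] min [ 551. -354.   50.] max [ 562. -283.   69.] 70
  dir [-0.007  1.   ] mean [ 556.7 -317.3   58.2]
grey [160 143  17  27 232] [167. 156.] [585. 259. 115.] [659. 305. 176.]
  posttop [630.9 289.3 164.1] [585. 265. 158.] [658. 305. 176.]
  pin [616.6 284.  150.6] 79 [586. 259. 146.] [654. 300. 156.]
grey [264 144  17  28 207] [274. 158.] [584. -37. 118.] [657.   8. 176.]
  posttop [629.4 -21.8 164.9] [586. -37. 158.
[... 246 characters left out ...]
330. 281.] min [ 175. -901.   36.] max [ 474. -281.  867.] 434
  tab mean [ 458.8 -346.9  175.4] [[465.0, -345.2, 131.4], [471.7, -311.2, 172.3]]
  dir [0.402 0.916] mean [ 464.5 -339.1  118.3]
red [348 316  23  39 303] [360. 332.] min [ 175. -901.   35.] max [ 502. -426.  867.] 273
  dir [0.488 0.873] mean [ 489.  -457.8   76.4]
green [351 248  21  56 485] [363. 271.] min [ 175. -901.   36.] max [ 560. -282.  867.] 483
  tab mean [ 550.5 -333.   159.1] [[550.9, -345.1, 131.9], [557.2, -310.7, 171.5]]
  dir [0.358 0.934] mean [ 552.3 -334.9  113.5]
grey [288 123  21  17 199] [300. 132.] [586. 259. 115.] [656. 306. 172.]
grey [323 173  25  19 229] [338. 181.] [585. -41. 115.] [656.   8. 170.]
```

View pics/c1.png

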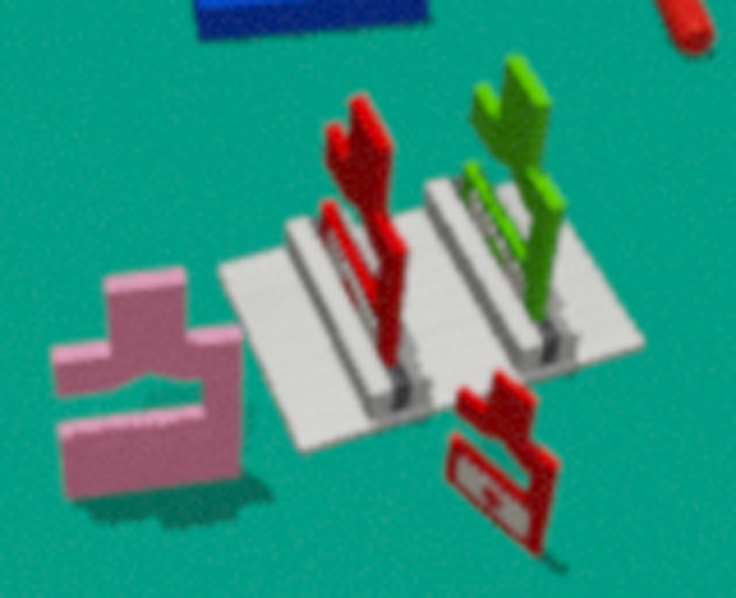

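The crop confirms the large red plate standing in the near groove. Its slot opens towards world +y, so the plate axes are about the world axes, and the tab is near (470,-327). The small red plate lies at crop (500,460), away from it. Next I'll get the pin pose, while moving towards the rack.

```bash
python3 - <<'E'
from h import *
L={n:dict(np.load(n+'1.npz')) for n in('top','side')}
for n in L:
    f=L[n];P=pts(f);hsv=cv2.cvtColor(f['pixels'],cv2.COLOR_RGB2HSV);H,S,V=[hsv[...,i].astype(int) for i in range(3)]
    m=(H>105)&(H<125)&(S>150)&(P[...,0]>350)&(P[...,0]<640)&(P[...,1]>-120)&(P[...,1]<120)&(P[...,2]<60)&(P[...,2]>-20)
    Q=P[m][:,:2].astype(np.float32);print(n,'tray rect',cv2.minAreaRect(Q))
    B=(P[...,0]>560)&(P[...,0]<690)&(P[...,1]>-80)&(P[...,1]<60)&(P[...,2]>60)&(P[...,2]<180)
    Q=P[B]; Q=Q[np.argsort(Q[:,0])]
    for a in range(570,680,6):
        q=Q[(Q[:,0]>=a)&(Q[:,0]<a+6)]
        if len(q): print(a,len(q),'y',q[:,1].min().round(),np.median(q[:,1]).round(1),q[:,1].max().round(),'z',q[:,2].min().round(),np.percentile(q[:,2],95).round(1))
    B=(abs(P[...,0]-470)<25)&(abs(P[...,1]+327)<70)&(P[...,2]>35)&(P[...,2]<185)&(((H<8)|(H>172))&(S>150))
    Q=P[B];print('plate fit x=a+b*dy',np.polyfit(Q[:,1]+327,Q[:,0],1).round(3),Q.min(0).round(),Q.max(0).round())
E
python3 -m inch '[[0,0,0.035,0,0,0,0],[0,0,0.0355,0,0,0,0],[0,0,0.0355,0,0,0,0],[0,0,0.0355,0,0,0,0],[0,0,0.0355,0,0,0,0],[0,0,0.0355,0,0,0,0],[0,0,0.0355,0,0,0,0],[0,0,0.0355,0,0,0,0]]'
python3 -m inch '[[0,0,0.0355,0,0,0,0],[0,0,0.0355,0,0,0,0],[0,0,0.0355,0,0,0,0],[0,0,0.0355,0,0,0,0],[0,0,0,0,0,0,0]]'
```

```text
top tray rect ((561.0763549804688, -5.766395568847656), (198.91921997070312, 151.87220764160156), 77.13404846191406)
582 17 y -32.0 -26.4 -15.0 z 130.0 169.5
588 42 y -30.0 -9.6 8.0 z 124.0 171.8
594 8 y -18.0 3.1 8.0 z 138.0 159.0
600 10 y -21.0 -16.4 -9.0 z 144.0 153.3
606 9 y -21.0 -17.9 -12.0 z 146.0 156.3
612 12 y -24.0 -17.6 -12.0 z 141.0 153.0
618 6 y -23.0 -19.1 -15.0 z 144.0 156.3
624 10 y -26.0 -21.8 -15.0 z 145.0 152.0
630 41 y -35.0 -30.6 -17.0 z 61.0 163.5
636 33 y -35.0 -20.2 -11.0 z 62.0 166.0
642 28 y -37.0 -29.0 -12.0 z 69.0 169.6
648 19 y -37.0 -28.9 -15.0 z 129.0 172.4
654 6 y -29.0 -21.7 -14.0 z 158.0 166.5
plate fit x=a+b*dy [1.00000e-02 4.68823e+02] [ 465. -369.   35.] [ 474. -281.  177.]
side tray rect ((562.8685913085938, -7.784881591796875), (207.83033752441406, 156.95359802246094), 77.2449951171875)
582 23 y -34.0 -27.2 -15.0 z 130.0 167.5
588 30 y -27.0 -9.9 8.0 z 126.0 168.5
594 5 y -20.0 -18.8 -12.0 z 146.0 150.8
600 9 y -22.0 -16.8 -13.0 z 143.0 152.0
606 10 y -24.0 -21.1 -15.0 z 144.0 152.6
612 6 y -24.0 -21.7 -20.0 z 143.0 152.6
618 10 y -27.0 -23.5 -15.0 z 141.0 153.7
624 9 y -27.0 -24.2 -17.0 z 145.0 152.6
630 75 y -38.0 -32.2 -19.0 z 60.0 162.9
636 89 y -41.0 -34.3 -10.0 z 62.0 167.3
642 68 y -40.0 -36.5 -13.0 z 62.0 167.5
648 48 y -43.0 -37.3 -18.0 z 61.0 167.7
654 2 y -25.0 -20.4 -16.0 z 164.0 167.0
plate fit x=a+b*dy [8.00000e-03 4.67372e+02] [ 464. -373.   36.] [ 474. -281.  172.]
clock: 0.77
eef_pos: [145.3, 607.6, 252.8]
tcp_rot: [-3.141, 0.001, 2.011]
contact_force: [-0.8, -0.2, -0.0]
opening: 1.001
grasp_force: 0.0
clock: 1.18
eef_pos: [145.3, 607.6, 252.9]
tcp_rot: [-3.141, 0.001, 1.565]
contact_force: [0.3, 0.3, 0.3]
opening: 1.001
grasp_force: 0.0
```

Pin midpoint is about (611.5,-18.5) with yaw about -0.225, from the tray rectangle (199x152, as specified) and confirmed by the post and disc. The plate is at (468.3,-327) with yaw about -0.01. Now moving over to it.

```bash
python3 -m inch '[[0,0,0,-1,1,0,0],[0,0,0,-1,1,0,0],[0,0,0,-1,1,0,0],[0,0,0,-1,1,0,0],[0,0,0,-1,1,0,0],[0,0,0,-1,1,0,0],[0,0,0,-1,1,0,0],[0,0,0,-1,1,0,0]]'
python3 -m inch '[[0,0,0,-1,1,0,0],[0,0,0,-1,1,0,0],[0,0,0,-1,1,0,0],[0,0,0,-1,1,0,0],[0,0,0,-1,0.9,0,0],[0,0,0,-1,0,0,0],[0,0,0,-1,0,0,0],[0,0,0,-1,0,0,0]]'
python3 -m inch '[[0,0,0,-1,0,0,0],[0,0,0,-1,0,0,0],[0,0,0,-1,0,0,0],[0,0,0,-1,0,0,0],[0,0,0,-1,0,0,0],[0,0,0,-1,0,0,0],[0,0,0,-1,0,0,0],[0,0,0,-1,0,0,0]]'
python3 -m inch '[[0,0,0,-1,0,0,0],[0,0,0,-1,0,0,0],[0,0,0,-1,0,0,0],[0,0,0,-1,0,0,0],[0,0,0,-1,0,0,0],[0,0,0,-1,0,0,0],[0,0,0,-1,0,0,0],[0,0,0,-1,0,0,0]]'
python3 -m inch '[[0,0,0,-1,0,0,0],[0,0,0,-1,0,0,0],[0,0,0,-1,0,0,0],[0,0,0,-1,0,0,0],[0,0,0,0,0,0,0],[0,0,0,0,0,0,0]]'
python3 - <<'E'
from h import *
f=cam('wrist','w1.png');P=pts(f);hsv=cv2.cvtColor(f['pixels'],cv2.COLOR_RGB2HSV);H,S,V=[hsv[...,i].astype(int) for i in range(3)]
print(r.sense()['eef_pos'],r.sense()['tcp_rot'])
for nm,c,m0 in(('red',468,(H<8)|(H>172)),('green',554,(H>40)&(H<65))):
    B=(abs(P[...,0]-c)<30)&(abs(P[...,1]+327)<70)&(P[...,2]>30)&(P[...,2]<190)&m0&(S>130)
    for lo,hi in((30,90),(90,125),(125,150),(150,164),(164,185)):
        Q=P[B&(P[...,2]>lo)&(P[...,2]<=hi)]
        if len(Q)>20: print(nm,lo,len(Q),Q.mean(0).round(1),np.percentile(Q,[2,98],axis=0).round(1).tolist(),np.polyfit(Q[:,1],Q[:,0],1).round(3)[0])
E
```

```text
clock: 1.85
eef_pos: [346.1, 406.2, 253.2]
tcp_rot: [-3.142, 0.0, 1.574]
contact_force: [0.5, 0.6, -0.8]
opening: 1.002
grasp_force: 0.0
clock: 2.52
eef_pos: [467.7, 206.2, 253.0]
tcp_rot: [-3.141, 0.0, 1.574]
contact_force: [-0.2, -0.1, 0.0]
opening: 1.004
grasp_force: 0.0
clock: 3.18
eef_pos: [467.1, 6.4, 253.2]
tcp_rot: [-3.141, 0.0, 1.574]
contact_force: [0.7, 0.5, 0.1]
opening: 1.001
grasp_force: 0.0
clock: 3.85
eef_pos: [467.0, -193.6, 253.2]
tcp_rot: [-3.141, -0.0, 1.574]
contact_force: [-0.3, -0.8, 0.1]
opening: 1.004
grasp_force: 0.0
clock: 4.35
eef_pos: [466.9, -293.2, 252.9]
tcp_rot: [-3.141, -0.0, 1.571]
contact_force: [-0.9, 0.3, -0.1]
opening: 1.002
grasp_force: 0.0
[ 466.84299626 -292.24224382  252.88060616] [-3.14083359e+00 -7.99662605e-04  1.57133817e+00]
red 30 101 [ 469.9 -286.5   51.7] [[465.1, -324.1, 30.7], [473.7, -280.6, 60.9]] 0.126
red 90 364 [ 470.2 -292.9  119.5] [[466.3, -307.8, 98.4], [473.9, -280.8, 123.0]] 0.013
red 125 106 [ 469.7 -307.9  137.7] [[466.3, -308.4, 125.6], [473.4, -307.5, 148.9]] 1.345
red 150 74 [ 469.7 -307.9  156.9] [[466.3, -308.5, 150.1], [473.2, -307.5, 163.7]] -0.563
red 164 528 [ 469.9 -324.6  169.2] [[466.3, -343.2, 165.9], [473.6, -307.7, 170.6]] -0.006
green 30 1007 [ 554.1 -325.4   58.4] [[551.0, -369.1, 32.1], [559.4, -281.2, 86.5]] 0.024
green 90 1210 [ 553.2 -314.2  112.2] [[551.7, -367.9, 94.1], [559.2, -281.2, 123.5]] 0.038
green 125 465 [ 552.9 -319.4  137.4] [[551.6, -338.6, 125.4], [558.8, -307.9, 149.5]] 0.103
green 150 260 [ 553.2 -315.2  157.1] [[551.5, -328.2, 150.3], [559.2, -307.8, 163.7]] 0.182
green 164 412 [ 555.3 -318.   168.8] [[551.7, -329.6, 164.5], [559.7, -308.2, 170.7]] -0.01
```

View pics/w1.png

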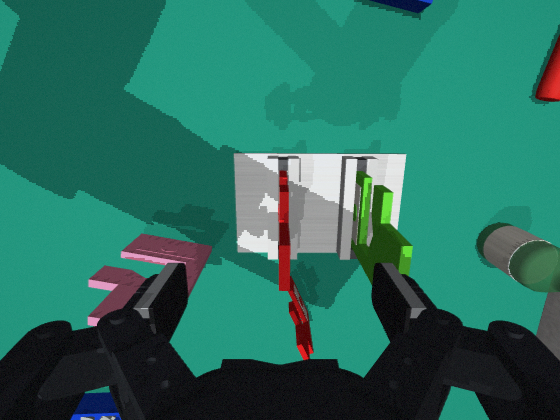

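The wrist view shows the red tab edge-on at (285,235) and the green one at (395,230), with open fingers either side and clear of the pink and small red plates. The tab centre is (469.9,-325.5) and its top is at z 169, as expected. Lowering and gripping.

```bash
python3 -m inch '[[0,0,0,-0.67,0.12,0,0],[0,0,0,-0.66,0,0,0],[0,0,0,0,0,0.8,0],[0,0,0,0,0,0.8,0],[0,0,0,0,0,0.8,0],[0,0,0,0,0,0.8,0],[0,0,0,0,0,0.8,0],[0,0,0,0,0,0,0]]'
python3 -m inch '[[0,0,0,0,0,0,1],[0,0,0,0,0,0,1],[0,0,0,0,0,0,1],[0,0,0,0,0,0,1],[0,0,0,0,0,0,1],[0,0,0,0,0,0,1],[0,0,0,0,0,0,1],[0,0,0,0,0,0,1]]' 60
```

```text
clock: 5.07
eef_pos: [468.5, -324.8, 149.8]
tcp_rot: [-3.137, -0.003, 1.571]
contact_force: [-1.3, 0.5, -0.4]
opening: 1.003
grasp_force: 0.0
clock: 5.73
eef_pos: [470.6, -325.9, 154.0]
tcp_rot: [3.141, 0.001, 1.57]
contact_force: [-0.9, 0.2, 5.5]
opening: 0.084
grasp_force: 59.4
```

```bash
python3 -m inch '[[0,0,0,0,0,-0.3,1],[0,0,0,0,0,-0.4,1],[0,0,0,0,0,-0.4,1],[0,0,0,0,0,-0.4,1],[0,0,0,0,0,-0.4,1],[0,0,0,0,0,-0.4,1],[0,0,0,0,0,-0.46,1],[0,0,0,0,0,0,1]]'
python3 - <<'E'
from h import *
s=r.sense();print(s['eef_pos'],s['tcp_rot'])
yaw=-0.2246;ey=np.array([-np.sin(yaw),np.cos(yaw)]);pin=np.array([611.5,-18.5]);print('target',pin,'pre',pin-130*ey)
f=cam('side','s2.png');P=pts(f);hsv=cv2.cvtColor(f['pixels'],cv2.COLOR_RGB2HSV);H,S,V=[hsv[...,i].astype(int) for i in range(3)]
B=(abs(P[...,0]-470)<30)&(abs(P[...,1]+327)<70)&(P[...,2]>30)&(P[...,2]<260)&((H<8)|(H>172))&(S>130)
Q=P[B];print(np.percentile(Q,[1,99],axis=0).round(1))
# dark tilt check: edge at -y side
e=Q[Q[:,1]<Q[:,1].min()+6];print('edge fit dx/dz',np.polyfit(e[:,2],e[:,0],1)[0],'dy/dz',np.polyfit(e[:,2],e[:,1],1)[0])
cv2.imwrite('pics/s2c.png',cv2.resize(f['pixels'][180:350,230:440,::-1],None,fx=3.5,fy=3.5,interpolation=2))
E
```

```text
clock: 6.4
eef_pos: [471.3, -326.4, 225.1]
tcp_rot: [3.138, 0.002, 1.57]
contact_force: [1.1, -0.7, -1.6]
opening: 0.086
grasp_force: 58.5
[ 471.25390594 -326.39723578  225.13899748] [3.13846084e+00 2.16211134e-03 1.56997095e+00]
target [611.5 -18.5] pre [ 582.54686454 -145.23482531]
[[ 462.  -372.8   84.9]
 [ 474.4 -284.9  246. ]]
edge fit dx/dz 0.002728376314391155 dy/dz -0.001126419071148899
```

View pics/s2c.png

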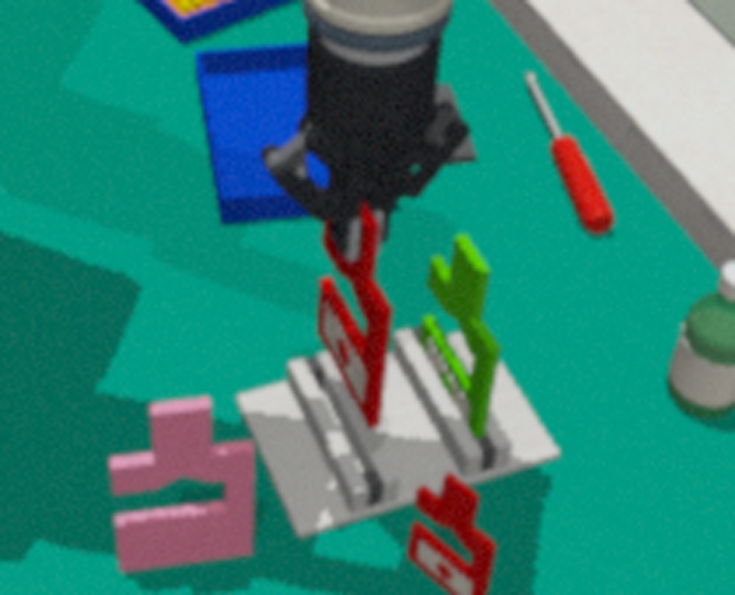

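The side crop shows the red plate lifted clear at (355,330) and held upright. Green stays in the rack at (465,330). I'll move in y first to pass green, then in x, then turn to line up with the pin.

```bash
python3 -m inch '[[0,0,0,0.6,0,0,1],[0,0,0,0.95,0,0,1],[0,0,0,0.95,0,0,1],[0,0,0,0.95,0,0,1],[0,0,0,0.95,0,0,1],[0,0,0,0.95,0,0,1],[0,0,0,0.95,0,0,1],[0,0,0,0.94,0,0,1]]'
python3 -m inch '[[0,0,0,0,0.8,0,1],[0,0,0,0,0.9,0,1],[0,0,0,0,0.95,0,1],[0,0,0,0,0.95,0,1],[0,0,0,0,0.85,0,1],[0,0,0.0356,0,0,0,1],[0,0,0.0356,0,0,0,1],[0,0,0,0,0,0,1]]'
python3 - <<'E'
from h import *
s=r.sense();print(s['eef_pos'],s['tcp_rot'])
f=cam('wrist','w3.png');P=pts(f)
yaw=-0.2246;R=np.array([[np.cos(yaw),-np.sin(yaw)],[np.sin(yaw),np.cos(yaw)]])
pin=np.array([611.5,-18.5]);D=(P[...,:2]-pin)@R;Z=P[...,2]
print('tcp in pin frame',(s['eef_pos'][:2]-pin)@R)
m=(abs(D[...,0])<70)&(abs(D[...,1])<60)&(Z>100)&(Z<185)
for a in range(-40,64,6):
    k=m&(D[...,0]>=a)&(D[...,0]<a+6)
    if k.sum()>5: print(a,k.sum(),'y',np.percentile(D[k][:,1],[3,50,97]).round(1),'z',np.percentile(Z[k],[3,97]).round(1))
E
```

```text
clock: 7.12
eef_pos: [469.4, -142.7, 221.6]
tcp_rot: [-3.14, -0.001, 1.57]
contact_force: [0.8, 0.5, -0.9]
opening: 0.084
grasp_force: 58.4
clock: 7.78
eef_pos: [581.0, -143.7, 221.1]
tcp_rot: [-3.139, -0.0, 1.342]
contact_force: [-0.3, 0.9, -1.4]
opening: 0.084
grasp_force: 59.0
[ 581.0396398  -143.71259514  221.11049171] [-3.13941161e+00 -2.37683067e-04  1.34173190e+00]
tcp in pin frame [  -1.80839384 -128.85168698]
-28 196 y [-20.7 -12.1  -3.4] z [148.3 167.8]
-22 561 y [-20.1  -7.3   1.3] z [130.  167.3]
-16 195 y [-4.1 -1.6  2. ] z [144.9 152.1]
-10 196 y [-4.1 -1.4  2. ] z [146.3 152.3]
-4 187 y [-4.2 -1.4  2. ] z [146.3 152.1]
2 186 y [-4.2 -1.5  1.9] z [145.8 152.1]
8 189 y [-4.3 -1.4  1.9] z [146.3 152.7]
14 192 y [-4.2 -1.6  1.7] z [145.8 152.4]
20 587 y [-10.3  -4.9   2. ] z [102.5 166. ]
26 512 y [-10.4 -10.   -2.8] z [105.4 166.6]
32 506 y [-10.4 -10.   -2.8] z [105.  166.8]
38 495 y [-10.4 -10.   -2.9] z [104.3 166.6]
```

View pics/w3.png

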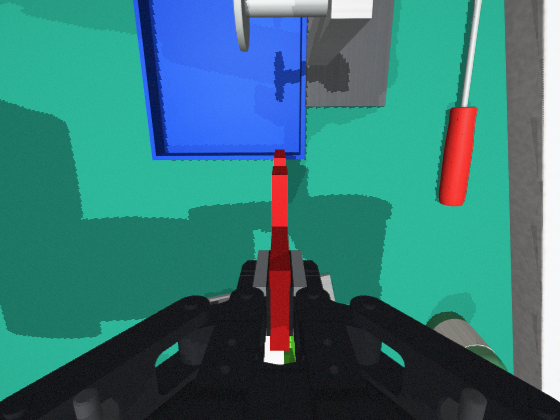

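The wrist view shows the plate, seen edge-on at column 280, aimed into the gap between the disc (column 245) and the post (column 340). The pin is parallel to the gripper frame, with its axis about 1.5 mm further in y than estimated. Sliding in 130 mm.

```bash
python3 -m inch '[[0,0,0,0.6,0.06,0,1],[0,0,0,0.6,0,0,1],[0,0,0,0.6,0,0,1],[0,0,0,0.5,0,0,1],[0,0,0,0.4,0,0,1],[0,0,0,0.4,0,0,1],[0,0,0,0.4,0,0,1],[0,0,0,0,0,0,1]]'
python3 - <<'E'
from h import *
s=r.sense()
yaw=-0.2246;R=np.array([[np.cos(yaw),-np.sin(yaw)],[np.sin(yaw),np.cos(yaw)]])
print((s['eef_pos'][:2]-[611.5,-18.5])@R,s['eef_pos'][2],s['tcp_rot'])
E
```

```text
clock: 8.5
eef_pos: [602.9, -57.9, 222.3]
tcp_rot: [3.141, -0.001, 1.348]
contact_force: [-0.1, 0.1, -0.9]
opening: 0.083
grasp_force: 59.0
[  0.41636613 -40.3354053 ] 222.294255511635 [ 3.14149585e+00 -5.31064772e-04  1.34781253e+00]
```

```bash
python3 -m inch '[[0,0,0,0.35,0,0,1],[0,0,0,0.35,0,0,1],[0,0,0,0.35,0,0,1],[0,0,0,0.35,0,0,1],[0,0,0,0.26,0,0,1],[0,0,0,0,0,0,1],[0,0,0,0,0,0,1]]'
python3 - <<'E'
from h import *
s=r.sense()
yaw=-0.2246;R=np.array([[np.cos(yaw),-np.sin(yaw)],[np.sin(yaw),np.cos(yaw)]])
print((s['eef_pos'][:2]-[611.5,-18.5])@R,s['eef_pos'][2],s['tcp_rot'],s['contact_force'])
f=cam('side');cv2.imwrite('pics/s4c.png',cv2.resize(f['pixels'][120:260,260:430,::-1],None,fx=4.2,fy=4.2,interpolation=2))
E
```

```text
clock: 9.08
eef_pos: [611.8, -18.9, 222.2]
tcp_rot: [-3.142, 0.0, 1.347]
contact_force: [0.6, -0.7, -1.5]
opening: 0.089
grasp_force: 59.0
[ 0.3914833  -0.33158268] 222.23622239685992 [-3.14151502e+00  1.97274761e-04  1.34725280e+00] [ 0.62110874 -0.69814147 -1.49749663]
```

View pics/s4c.png

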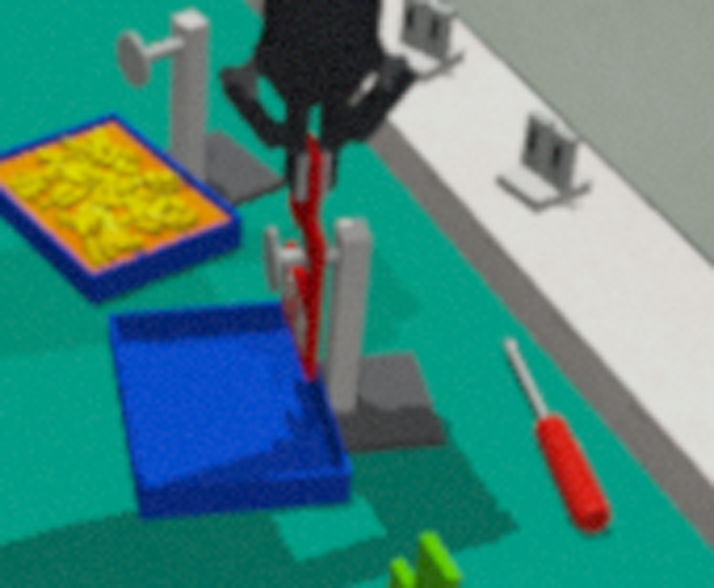

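The side crop shows the plate between the disc (275,260) and the post (350,300), with the pin passing through its slot. Lowering gently.

```bash
python3 -m inch '[[0,0,0,0.05,0,0.12,1],[0,0,0,0,0,0.12,1],[0,0,0,0,0,0.12,1],[0,0,0,0,0,0.12,1],[0,0,0,0,0,0.1,1],[0,0,0,0,0,0.06,1],[0,0,0,0,0,0,1],[0,0,0,0,0,0,1]]' 
python3 -m inch '[[0,0,0,0,0,0.05,1],[0,0,0,0,0,0,1]]'
python3 -m inch '[[0,0,0,0,0,0.05,1],[0,0,0,0,0,0,1]]'
```

```text
clock: 9.8
eef_pos: [612.0, -18.1, 206.2]
tcp_rot: [-3.141, 0.0, 1.346]
contact_force: [0.4, -0.6, -1.3]
opening: 0.086
grasp_force: 59.0
clock: 9.97
eef_pos: [612.0, -18.1, 205.0]
tcp_rot: [3.142, 0.0, 1.346]
contact_force: [-0.5, 0.2, -1.1]
opening: 0.086
grasp_force: 59.0
clock: 10.13
eef_pos: [612.0, -18.1, 203.6]
tcp_rot: [-3.141, 0.0, 1.346]
contact_force: [0.3, 0.3, -0.9]
opening: 0.083
grasp_force: 59.0
```

```bash
python3 -m inch '[[0,0,0,0,0,0.04,1],[0,0,0,0,0,0,1]]' 
python3 -m inch '[[0,0,0,0,0,0.03,1],[0,0,0,0,0,0,1]]'
python3 -m inch '[[0,0,0,0,0,0.03,1],[0,0,0,0,0,0,1]]'
```

```text
clock: 10.3
eef_pos: [612.2, -18.0, 203.1]
tcp_rot: [3.141, -0.0, 1.346]
contact_force: [-0.9, 0.8, 1.5]
opening: 0.083
grasp_force: 59.7
clock: 10.47
eef_pos: [612.5, -17.8, 202.9]
tcp_rot: [3.141, -0.001, 1.346]
contact_force: [-1.6, 2.5, 5.1]
opening: 0.084
grasp_force: 60.4
clock: 10.63
eef_pos: [612.7, -17.7, 202.6]
tcp_rot: [3.14, -0.001, 1.346]
contact_force: [-1.7, 2.1, 9.1]
opening: 0.085
grasp_force: 60.9
```

The pin is seated in the notch: contact came at TCP z 203, as predicted. I'll relieve the pressure, soften the grip and open slowly.

```bash
python3 -m inch '[[0,0,0,0,0,-0.04,1],[0,0,0,0,0,0,1],[0,0,0,0,0,0,1]]' 20
python3 -m inch '[[0,0,0,0,0,0,0.88],[0,0,0,0,0,0,0.85],[0,0,0,0,0,0,0.8],[0,0,0,0,0,0,0.75],[0,0,0,0,0,0,0.7],[0,0,0,0,0,0,0.7],[0,0,0,0,0,0,0.7],[0,0,0,0,0,0,0.7]]'
python3 - <<'E'
from h import *
f=cam('wrist','w5.png');P=pts(f);hsv=cv2.cvtColor(f['pixels'],cv2.COLOR_RGB2HSV);H,S,V=[hsv[...,i].astype(int) for i in range(3)]
yaw=-0.2246;R=np.array([[np.cos(yaw),-np.sin(yaw)],[np.sin(yaw),np.cos(yaw)]])
D=(P[...,:2]-[611.5,-18.5])@R
B=((H<8)|(H>172))&(S>130)&(abs(D[...,0])<40)&(abs(D[...,1])<70)&(P[...,2]>160)
for lo,hi in((160,180),(208,225)):
    k=B&(P[...,2]>lo)&(P[...,2]<hi); print(lo,k.sum(),D[k].mean(0).round(1) if k.any() else '',D[k].min(0).round(),D[k].max(0).round(),P[k][:,2].mean())
E
```

```text
clock: 10.88
eef_pos: [612.5, -17.9, 202.8]
tcp_rot: [3.141, -0.001, 1.346]
contact_force: [0.0, 2.1, 6.1]
opening: 0.085
grasp_force: 60.0
clock: 11.55
eef_pos: [612.0, -18.1, 202.2]
tcp_rot: [-3.142, 0.0, 1.346]
contact_force: [0.0, 1.0, -0.2]
opening: 0.302
grasp_force: 0.0
160 992 [ 0.5 32. ] [-3. 18.] [ 4. 46.] 171.37309884333928
208 1811 [0.5 1.9] [ -3. -20.] [ 4. 18.] 217.18516862771673
```

View pics/w5.png

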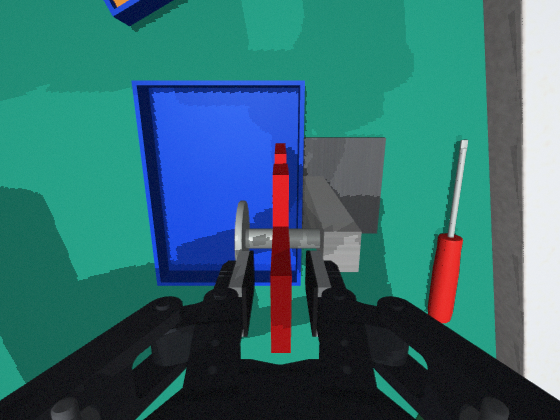

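The plate hangs level on the pin at (281,240), mid-gap and touched by neither finger. Its top is at z 217, against 217.5 expected. Retreating straight up, then checking.

```bash
python3 -m inch '[[0,0,0,0,0,-0.4,0.65],[0,0,0,0,0,-0.6,0.6],[0,0,0,0,0,-0.8,0.6],[0,0,0,0,0,-0.8,0.6],[0,0,0,0,0,-0.9,0.6],[0,0,0,0,0,-0.9,0.6],[0,0,0,0,0,-0.4,0.6],[0,0,0,0,0,0,0.6]]'
python3 -m inch '[[0,0,0,0,0,0,0.6],[0,0,0,0,0,0,0.6],[0,0,0,0,0,0,0.6],[0,0,0,0,0,0,0.6],[0,0,0,0,0,0,0.6],[0,0,0,0,0,0,0.6],[0,0,0,0,0,0,0.6],[0,0,0,0,0,0,0.6]]'
python3 - <<'E'
from h import *
f=cam('wrist');P=pts(f);hsv=cv2.cvtColor(f['pixels'],cv2.COLOR_RGB2HSV);H,S,V=[hsv[...,i].astype(int) for i in range(3)]
yaw=-0.2246;R=np.array([[np.cos(yaw),-np.sin(yaw)],[np.sin(yaw),np.cos(yaw)]])
D=(P[...,:2]-[611.5,-18.5])@R
B=((H<8)|(H>172))&(S>130)&(abs(D[...,0])<40)&(abs(D[...,1])<70)&(P[...,2]>160)
for lo,hi in((160,180),(208,225)):
    k=B&(P[...,2]>lo)&(P[...,2]<hi); print(lo,k.sum(),D[k].mean(0).round(1),D[k].min(0).round(),D[k].max(0).round(),P[k][:,2].mean())
f=cam('side');cv2.imwrite('pics/s6c.png',cv2.resize(f['pixels'][120:350,230:440,::-1],None,fx=2.6,fy=2.6,interpolation=2))
E
```

```text
clock: 12.27
eef_pos: [613.3, -18.1, 325.6]
tcp_rot: [3.137, -0.001, 1.346]
contact_force: [-0.2, -0.4, 0.1]
opening: 0.399
grasp_force: 0.0
clock: 12.93
eef_pos: [612.0, -18.1, 322.1]
tcp_rot: [-3.141, 0.0, 1.346]
contact_force: [0.4, -0.3, -0.2]
opening: 0.394
grasp_force: 0.0
160 354 [ 0.6 24.4] [ -3. -44.] [ 4. 46.] 170.95548482480731
208 502 [0.6 1.2] [ -3. -19.] [ 4. 17.] 217.4729993078546
```

View pics/s6c.png

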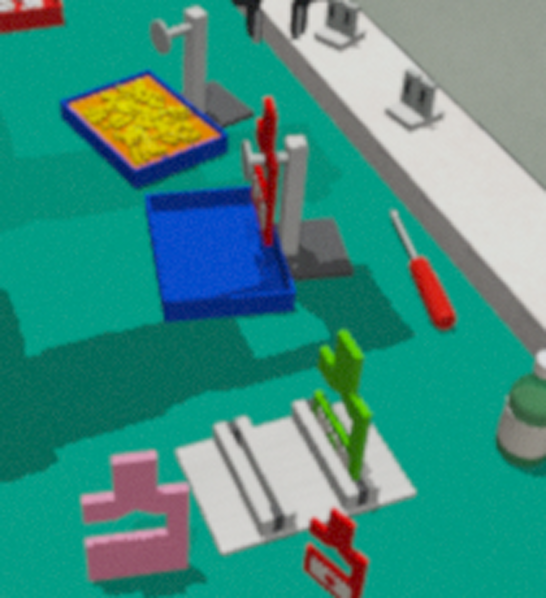

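The red plate hangs upright and still on the empty tray's pin at (267,170). Green stands in the rack at (345,410), and the gripper is clear.

```bash
python3 -c "
from rig import r
print(r.sign_off())"
```

```text
the job is handed in; nothing more can be done
None
```

The red plate hangs upright and still on the empty tray's pin with the pin in its notch, the green plate still stands in the rack, and the job was handed in at about 13 s with the gripper clear.

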